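Open the paddle-latched sample cabinet

TASK

Open the small grey sample cabinet so that the jars inside can be reached: lift the paddle handle on its door until you feel it come up against its stop, keep it there while you swing the door wide open, to roughly 70 degrees or more, then let the paddle drop back to rest and leave the door standing open. Go by feel: do not strain the paddle against its stop, and do not drag on the door while the latch still holds. Leave the other things on the table and on the cabinet where they are.

Things in the scene. Friction and masses are not known exactly. Their poses are not given: they have to be found in the camera images.
- cabinet: Small grey steel bench cabinet for sample jars, fixed to the table: 200 mm deep (x), 220 mm wide (y), 210 mm high. Origin at the centre of its underside; its front faces its own -x, towards the robot. A door 206 mm wide, 192 mm high, 12 mm thick closes the front, outer face 112 mm from the origin. Its only handle is the paddle.
- door (a joint): Angle of the cabinet's door, rad: 0 shut, 1.57 at right angles, end stop at 1.75. Upright hinge at its left edge (the cabinet's +y side); the other edge swings out to the cabinet's -x (clockwise seen from above). The hinge is stiff (0.15 N m), so the door stays where it is left. Shut, it has up to 1 degree of play.
- door_hinge (a point): Point on the door's upright hinge axis, 170 mm above the table; its frame turns with the door: x points into the cabinet (away from the robot when shut), y from the door towards its hinge edge, z up.
- paddle_pivot (a point): Middle of the paddle's level pivot axis, on the outer face of the door, 165 mm from the door's hinge axis and 170 mm above the table (40 mm below the cabinet's top). Its frame turns with the door, as that of door_hinge; the pivot axis lies along y, and the paddle sticks out to -x.
- paddle_lip (a point): Centre of the paddle's rolled lip, its free end: a bare steel bar of 11 mm diameter, 44 mm long along the door's y, 65 mm from the pivot axis. It overhangs the plate behind it (36 mm wide, 5 mm thick) by 4 mm at each end, so it can be pinched end to end, from above, and then pivots between the fingers. Its frame turns with the paddle.
- paddle (a joint): Paddle lift, rad: 0 at rest (sloping 0.3 rad below level; at v it points v - 0.3 above level). A return spring takes 2 N at the lip at first, 4 N at 1 rad, plus the pinch's friction. With the door shut it meets a hard stop between 0.4 and 1.3 rad, different each time, as the hidden keeper is adjustable. The latch is surely free only in the last 0.05 rad before that stop. Once the door is ajar the stop is gone (limit 1.5).
- pawl: Hidden pawl inside the door, solid with the paddle (origin on the paddle's pivot axis). It hooks round a 6 mm keeper pin in the cabinet: short of release it blocks the door rigidly; past release its lug meets the pin as the hard stop, 38 mm from the pivot axis. More than 22 N between them strains them.
- jar: bystander: closed jar, 64 mm diameter, 100 mm tall, standing in front of the cabinet's latch side; origin at the centre of its underside
- wash_bottle: bystander: white plastic bottle, 60 mm diameter, 150 mm tall, standing on the hinge side of the cabinet; origin at the centre of its underside
- sample_cup: bystander: small steel bowl, 80 mm diameter, 60 mm tall, beside the cabinet's latch side; origin at the centre of its underside
- sieve: bystander: brass sieve ring, 110 mm diameter, 40 mm tall; origin at the centre of its underside
- scoop: bystander: steel scoop about 170 mm long lying along its x axis on the table
- brush: bystander: brush about 180 mm long lying along its x axis on the cabinet's top
- check_weight: bystander: brass weight with a knob, 40 mm diameter, 54 mm tall; origin at the centre of its underside

How it is judged:
By the outcome, as a careful person would: the job done as asked, in the order asked, and still so for the second after the job is handed in, with the robot touching nothing.
It also fails if it takes over 72 s, if anything falls off the work surface, if the arm or the gripper's body presses on something with over 40 N, if the wrist force passes 120 N, or if a joint passes its speed limit or range.

ROBOT

A 6-joint arm with a two-finger parallel gripper is mounted at the origin on the work surface. World frame = base frame: x ahead of the robot, y to its left, z up, the work surface at z = 0. Lengths are in m, angles in degrees, forces in N, time in s.
With the tool pointing down it reaches from about 0.25 to 0.725 m from the base axis. Payload 9.7 kg.
Tool frame: the origin (TCP) lies at the very end of the fingers, on their centre line; the grasp point (between the pads) lies 19 mm behind it; z points along the fingers, y is the line along which they close (so a half turn about z gives the same grasp; the last joint's range is limited). The gripper opens to 85 mm and grips with 20 to 120 N. Pads are 22 mm wide; open, the fingers measure 114 mm over their backs; the gripper's body (76 mm by 85 mm) begins 54 mm behind the grasp point. The pads swing forward as they close: fully open they stand 13 mm farther back than shut.
Start: joints at [-63.999, 4.979, 10.078, 95.1, 0, 90], TCP at [0.241, -0.494, 0.231] pointing down, gripper open.
Joint ranges: [-179.16, 179.16], [-48.56, 103.87], [-65.8, 70.77], [-126.05, 130.52], [-82.76, 87.17], [-180, 180]. Speed limits (degrees/s): [127.2, 127.2, 147.25, 180, 180, 180].

INTERFACE

Orientations are given as [roll, pitch, yaw] about the fixed x, y, z axes, in that order (R = Rz(yaw) Ry(pitch) Rx(roll)).
In Python, from workcell import bot gives the robot as it stands.
- The arm moves only by the tool arm_command, never from a script. Its argument "series" is a list of rows, each a list of 4 numbers: the shift along the tool's x, y, z in m, then the turn about the tool's z in rad. A call has exactly 5 rows; each row is the pose to reach, as a shift and turn from the pose commanded when the call began, along the tool's axes at that moment; what a row does not reach only later rows make up. A row lasts 1/10 s, in which the tool goes at most 50 mm and 8.59 degrees, less where a joint would pass 70% of its speed; a pose out of reach is approached as far as the arm can. A call with a gripper value outside its range is refused whole. "hand" is the finger opening in m, from 0 to 0.0854, set as the call begins (left out, the last holds). The fingers move at their own pace and stop on an object; "grip_force" is the grip in N (left out, the last holds). Time passes only in rows, so rows that repeat a pose let the fingers close, or fill a call up. It gives the time, the measured TCP pose, the force, the opening and the grip force at its end, in the units of the state.
- bot.get_obs(): the state, without advancing time (a new reading comes with each control period).
- bot.camera(name): name is "scene" or "top" or "wrist"; returns a dict with "color" (480x640x3 uint8, blue, green, red), "camera_matrix" (3x3 intrinsics, pixels), "xyz" and "orientation" of the camera in the world; the wrist camera has in their place "T_tool_cam" (4x4, takes a point from camera to tool coordinates, whose origin is the TCP and whose axes are the flange's). Camera axes: x right, y up, looking along -z (the intrinsics and any distortion apply to the point x, -y, -z); pixel columns grow to the right and rows downward; lengths in m; the calibration is good to about 2 mm. The wrist camera is an equidistant fisheye: a pixel r from the principal point sees the ray r / f radians off the axis. A picture is of the moment at which its call begins: read the wrist's pose just before it. There is no depth.
- bot.job_done(): hands the job in; it is judged then, once.
Trained networks look in the newest picture that a camera, given by its name, has taken for a name from the list of things; names that differ only in an ending like _2 or _b are one class to them, and where a whole thing is asked for, a point or a joint stands for the part that bears it (a point fixed in the world has none). Each returns a list of dicts, best first, with "confidence" (0 to 1); they miss things now and then, are a little off and sometimes report something else, mostly with a low value. They report only what shows in the picture. A call takes as long as a camera call.
- bot.find_in(camera, target): "location" ([column, row] in pixels, amid what is visible of it).
- bot.mark_of(camera, target): "location" ([column, row] in pixels: a listed point, or the origin of a listed thing).
The state is a dict: "time": time; "q": joint angles; "qd": joint speeds; "joint_efforts": joint torques, N m; "ee_pos": TCP position; "tcp_rot": TCP orientation; "wrist_force": force on the tool from outside, world axes, zero at the start; "torque": the same for the moment, N m; "opening": finger opening in m; "grasp_force": force on a finger pad.
Only numpy, scipy, OpenCV 4.12 (cv2) and the standard library are available. Lean on these libraries where they do the work, as an engineer would, in place of code of your own. Each camera call takes 0.05 s, during which the arm holds its last target. There are 200 camera calls.

## Working session

There is one attempt and no reset: what is moved stays moved. The work goes in short steps, Python scripts to look and compute and a tool call to move; the robot and the scene stay as the last step left them, time stands still between calls to the robot, and variables do not carry over. Pictures are saved under pics/ and viewed, at most 10 in all, crops included, and the job is handed in when it is done.

Besides the shell and the picture viewer there is one more tool, called by a JSON object that holds its "api" and its "payload", one argument or row to a line. arm_command: Moves the arm, as the interface text tells. Its arguments: {"type":"object","properties":{"series":{"type":"array"},"hand":{"type":"number"},"grip_force":{"type":"number"}},"required":["series"]}

```bash
mkdir -p pics; ls
cat > h.py <<'E'
import numpy as np, cv2
from scipy.spatial.transform import Rotation as R
from workcell import bot
def ray(c,px):
    K=np.array(c["camera_matrix"]);d=np.array([(px[0]-K[0,2])/K[0,0],-(px[1]-K[1,2])/K[1,1],-1])
    return np.array(c["xyz"]),d
E
python3 - <<'E'
from h import *
o=bot.get_obs();print(o)
cs={}
for n in("scene","top"):
    c=bot.camera(n);cs[n]=c;cv2.imwrite(f"pics/{n}0.png",c["color"]);print(n,c["camera_matrix"],c["xyz"],c["orientation"],[k for k in c])
    for t in("cabinet","door_hinge","paddle_pivot","paddle_lip","jar","wash_bottle","sample_cup","sieve","scoop","brush","check_weight"):
        print(t,[(np.round(m["location"],1).tolist(),round(m["confidence"],2)) for m in bot.mark_of(n,t)[:2]])
E
```

```text
pics
{'time': 0.0, 'q': array([-6.40003403e+01,  5.01015185e+00,  1.00334578e+01,  9.51009226e+01,
        1.08987682e-03,  8.99986614e+01]), 'qd': array([-0.01308996,  0.01864099,  0.02739939,  0.05129549,  0.03296467,
        0.04163197]), 'joint_efforts': array([ 2.03728094e-03, -5.20386851e+01,  4.64804471e+01,  1.62442907e-02,
        1.16452793e-04,  2.88090272e-07]), 'ee_pos': array([ 0.24099785, -0.49411391,  0.23058326]), 'tcp_rot': array([-1.79922383e+02, -1.09168918e-03,  2.60009968e+01]), 'wrist_force': array([-0.94610512,  0.47950028, -0.23438895]), 'torque': array([-0.04324475, -0.01044266, -0.02600674]), 'grasp_force': 0.0, 'opening': 0.08540842278811918}
scene [[583.18892234   0.         323.2844761 ]
 [  0.         583.18892234 235.22935769]
 [  0.           0.           1.        ]] [0.96611349 0.82093654 1.07607317] [ 44.98245728  -0.28311713 151.62871477] ['color', 'camera_matrix', 'xyz', 'orientation']
cabinet [([235.3, 334.9], 0.84)]
door_hinge [([293.1, 311.2], 0.96), ([223.5, 273.0], 0.7)]
paddle_pivot [([268.9, 250.1], 0.81)]
paddle_lip [([298.1, 250.1], 0.88
[... 172 characters left out ...]
h [([224.0, 272.7], 0.63)]
check_weight []
top [[452.30040525   0.         320.70030242]
 [  0.         452.30040525 235.82581025]
 [  0.           0.           1.        ]] [0.37820597 0.01956997 1.10727495] [  9.15218547   0.15804261 -90.95818872] ['color', 'camera_matrix', 'xyz', 'orientation']
cabinet []
door_hinge [([385.1, 220.0], 0.72), ([247.4, 170.3], 0.71)]
paddle_pivot [([321.2, 175.7], 0.96), ([476.9, 287.0], 0.67)]
paddle_lip [([320.8, 207.8], 0.78)]
jar [([381.7, 216.0], 0.91)]
wash_bottle [([238.7, 157.5], 0.83)]
sample_cup [([367.1, 164.6], 0.74)]
sieve [([480.3, 287.4], 0.83)]
scoop [([462.1, 341.7], 0.77)]
brush [([291.8, 118.0], 0.69)]
check_weight [([174.9, 269.5], 0.71)]
```

View pics/scene0.png

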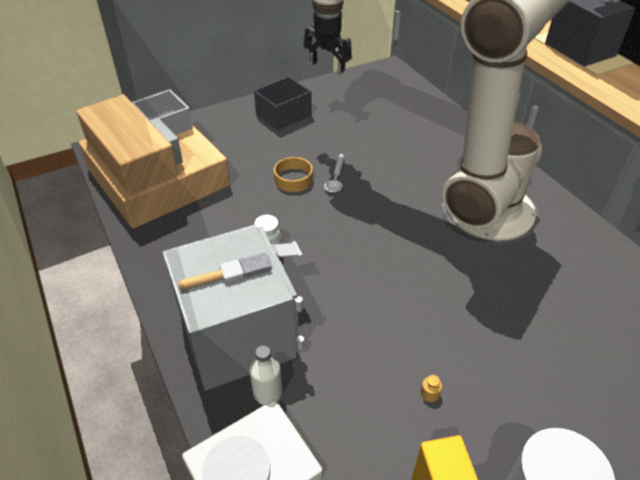

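View pics/top0.png

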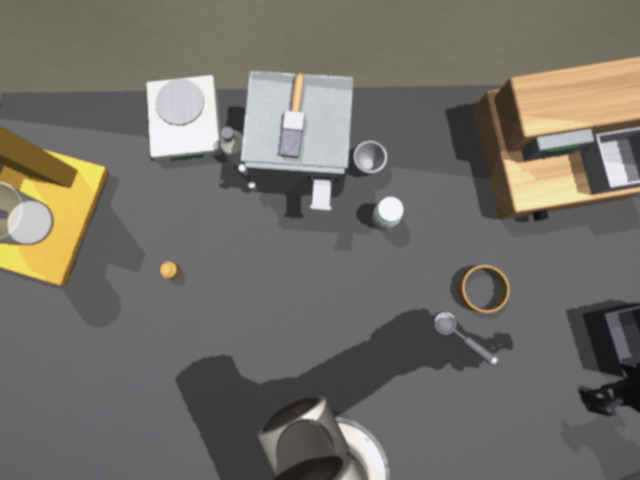

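Run:
```python
from h import *
c={n:bot.camera(n) for n in("scene","top")}
def P(n):
    cc=c[n];Rm=R.from_euler("xyz",cc["orientation"],degrees=True).as_matrix();return Rm,np.array(cc["xyz"]),cc
def at(n,px,z):
    Rm,p,cc=P(n);d=Rm@ray(cc,px)[1];return p+d*(z-p[2])/d[2]
for n,t,px,z in [("top","hinge",(247.4,170.3),.17),("top","pivot",(321.2,175.7),.17),("top","lip",(320.8,207.8),.15),
 ("scene","hinge",(293.1,311.2),.17),("scene","hinge2",(223.5,273),.17),("scene","pivot",(268.9,250.1),.17),("scene","lip",(298.1,250.1),.15),
 ("top","jar",(381.7,216),0),("scene","jar",(267.7,248.7),0),("top","wash",(238.7,157.5),0),("scene","wash",(267.1,391.6),0),("top","cup",(367.1,164.6),0),("top","weight",(174.9,269.5),0),("top","brush",(291.8,118),.21),("scene","cab",(235.3,334.9),0)]:
    print(n,t,at(n,px,z).round(4))
```

```text
top hinge [0.6746 0.1748 0.17  ]
top pivot [0.6598 0.0164 0.17  ]
top lip [0.5939 0.0184 0.15  ]
scene hinge [0.6828 0.1823 0.17  ]
scene hinge2 [0.7656 0.0263 0.17  ]
scene pivot [0.656  0.0111 0.17  ]
scene lip [0.5928 0.0233 0.15  ]
top jar [ 0.6041 -0.1335  0.    ]
scene jar [ 0.5984 -0.1468  0.    ]
top wash [0.7627 0.2255 0.    ]
scene wash [0.7683 0.2228 0.    ]
top cup [ 0.7381 -0.1014  0.    ]
top weight [0.4791 0.3786 0.    ]
top brush [0.7742 0.0761 0.21  ]
scene cab [0.7723 0.061  0.    ]
```

The top view shows the paddle at about (321,195), with the jar at (390,210) and the cup at (370,157). The brush lies on the cabinet top and the hinge lugs are at (245,170). Cabinet yaw is about -5° and the lip is near (0.593, 0.020, 0.151). I'll hover above the lip with the fingers closing along the door's y.

{"api": "arm_command", "payload": {
  "series": [
    [0.0356,-0.0207,0,0],
    [0.0712,-0.0414,0,0],
    [0.1068,-0.0622,0,0],
    [0.1424,-0.083,0,0],
    [0.178,-0.1037,0,0]
  ],
  "hand": 0.07,
  "grip_force": 20
}}

```text
time: 1.8
ee_pos: [0.3562, -0.3217, 0.2314]
tcp_rot: [180.0, -0.0, 26.0]
wrist_force: [1.3, -0.8, -0.3]
opening: 0.07
grasp_force: 0.0
```

{"api": "arm_command", "payload": {
  "series": [
    [0.0356,-0.0207,0,0],
    [0.0712,-0.0414,0,0],
    [0.1068,-0.0622,0,0],
    [0.1424,-0.083,0,0],
    [0.178,-0.1037,0,0]
  ]
}}

```text
time: 2.3
ee_pos: [0.4709, -0.1503, 0.2315]
tcp_rot: [180.0, -0.0, 26.0]
wrist_force: [1.4, -0.5, 0.2]
opening: 0.0703
grasp_force: 0.0
```

{"api": "arm_command", "payload": {
  "series": [
    [0.0356,-0.0207,0,0],
    [0.0712,-0.0414,0,0],
    [0.1068,-0.0622,0,0],
    [0.1424,-0.083,0,0],
    [0.178,-0.1037,0,0]
  ]
}}

```text
time: 2.8
ee_pos: [0.5854, 0.021, 0.2313]
tcp_rot: [180.0, -0.0, 26.0]
wrist_force: [0.6, -0.6, 0.3]
opening: 0.0704
grasp_force: 0.0
```

{"api": "arm_command", "payload": {
  "series": [
    [0,0,0,-0.145],
    [0,0,0,-0.29],
    [0,0,0,-0.435],
    [0,0,0,-0.58],
    [0,0,0,-0.725]
  ]
}}

```text
time: 3.3
ee_pos: [0.5847, 0.0195, 0.2312]
tcp_rot: [-180.0, 0.0, 67.9]
wrist_force: [0.5, -0.1, -0.2]
opening: 0.0702
grasp_force: 0.0
```

{"api": "arm_command", "payload": {
  "series": [
    [0,0,0,-0.145],
    [0,0,0,-0.29],
    [0,0,0,-0.435],
    [0,0,0,-0.58],
    [0,0,0,-0.725]
  ]
}}

```text
time: 3.8
ee_pos: [0.5847, 0.0194, 0.2313]
tcp_rot: [-180.0, -0.0, 109.4]
wrist_force: [0.1, -0.2, 0.4]
opening: 0.07
grasp_force: 0.0
```

{"api": "arm_command", "payload": {
  "series": [
    [0,0,0,-0.145],
    [0,0,0,-0.29],
    [0,0,0,-0.435],
    [0,0,0,-0.58],
    [0,0,0,-0.725]
  ]
}}

```text
time: 4.3
ee_pos: [0.5847, 0.0194, 0.2313]
tcp_rot: [180.0, -0.0, 151.0]
wrist_force: [0.9, 0.5, -0.5]
opening: 0.0699
grasp_force: 0.0
```

{"api": "arm_command", "payload": {
  "series": [
    [0,0,0,-0.145],
    [0,0,0,-0.29],
    [0,0,0,-0.425],
    [0,0,0,-0.425],
    [0,0,0,-0.425]
  ]
}}

```text
time: 4.8
ee_pos: [0.5847, 0.0194, 0.2313]
tcp_rot: [-180.0, -0.0, 174.7]
wrist_force: [-0.8, -0.3, -0.2]
opening: 0.0699
grasp_force: 0.0
```

```bash
cat >> h.py <<'E'
def wray(c,o,px):
    K=np.array(c["camera_matrix"]);v=np.array([(px[0]-K[0,2]),-(px[1]-K[1,2])]);r=np.hypot(*v);th=r/K[0,0]
    d=np.array([*(v/r*np.sin(th)),-np.cos(th)]);T=np.array(c["T_tool_cam"]);Rw=R.from_euler("xyz",o["tcp_rot"],degrees=True).as_matrix()
    return Rw@T[:3,3]+o["ee_pos"],Rw@T[:3,:3]@d
def wat(c,o,px,z):
    p,d=wray(c,o,px);return p+d*(z-p[2])/d[2]
E
python3 - <<'E'
from h import *
o=bot.get_obs();c=bot.camera("wrist");cv2.imwrite("pics/w1.png",c["color"]);print(c["camera_matrix"],c["T_tool_cam"])
for t,z in(("door_hinge",.17),("paddle_pivot",.17),("paddle_lip",.151)):
    for m in bot.mark_of("wrist",t)[:2]: print(t,np.round(m["location"],1),round(m["confidence"],2),wat(c,o,m["location"],z).round(4))
E
```

```text
[[371.64829954   0.         316.58903746]
 [  0.         371.64829954 238.3203472 ]
 [  0.           0.           1.        ]] [[ 1.95562315e-04  9.56063551e-01  2.93159426e-01  7.47749742e-02]
 [ 9.99999928e-01 -2.82083661e-04  2.52857657e-04  2.87284044e-05]
 [ 3.24443474e-04  2.93159355e-01 -9.56063537e-01 -1.41012189e-01]
 [ 0.00000000e+00  0.00000000e+00  0.00000000e+00  1.00000000e+00]]
door_hinge [534.3 350.7] 0.79 [0.6748 0.1752 0.17  ]
door_hinge [  6.5 110.1] 0.61 [ 0.4593 -0.1859  0.17  ]
paddle_pivot [317.2 358.6] 0.93 [0.6544 0.0133 0.17  ]
paddle_lip [319.  262.6] 0.68 [0.594 0.02  0.151]
```

View pics/w1.png

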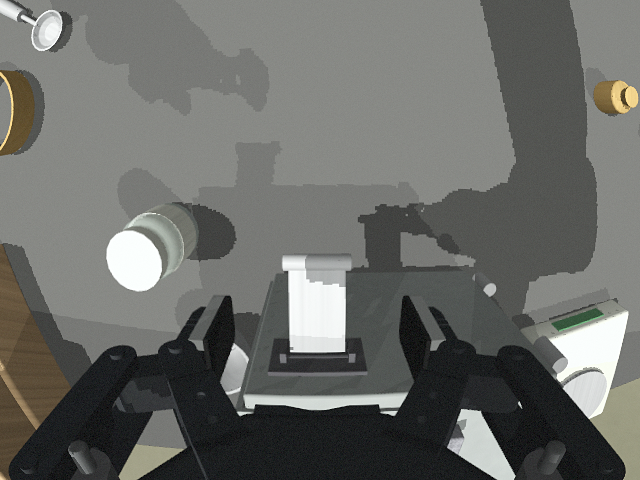

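The wrist view shows the lip bar from about (283,262) to (352,262), and the pivot bracket centred near (318,357). The fingers straddle it, but stand further over the door.

Run:
```python
from h import *
o=bot.get_obs();c=bot.camera("wrist")
g=cv2.resize(c["color"][235:385,255:380],None,fx=4,fy=4,interpolation=cv2.INTER_CUBIC);cv2.imwrite("pics/w1c.png",g)
for px,z in(((283,262),.151),((352,262),.151),((275,370),.17),((362,370),.17)): print(px,wat(c,o,px,z).round(4))
```

```text
(283, 262) [ 0.5916 -0.0028  0.151 ]
(352, 262) [0.5956 0.041  0.151 ]
(275, 370) [ 0.6619 -0.0157  0.17  ]
(362, 370) [0.6673 0.0427 0.17  ]
```

View pics/w1c.png

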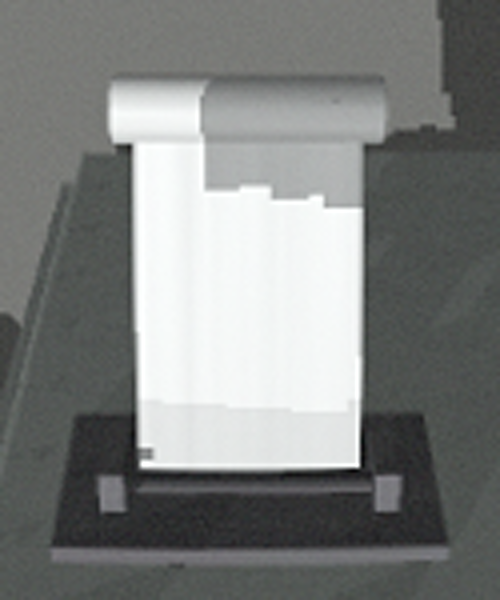

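{"api": "arm_command", "payload": {
  "series": [
    [-0.0088,0,0.02,0],
    [-0.0088,0,0.04,0],
    [-0.0088,0,0.06,0],
    [-0.0088,0,0.08,0],
    [-0.0088,0,0.103,0]
  ]
}}

```text
time: 5.55
ee_pos: [0.5936, 0.0186, 0.1278]
tcp_rot: [180.0, 0.0, 174.9]
wrist_force: [0.3, 0.1, 0.3]
opening: 0.0702
grasp_force: 0.0
```

{"api": "arm_command", "payload": {
  "series": [
    [0,0,0,0],
    [0,0,0,0],
    [0,0,0,0],
    [0,0,0,0],
    [0,0,0,0]
  ],
  "hand": 0.05
}}

```text
time: 6.05
ee_pos: [0.5939, 0.0186, 0.1293]
tcp_rot: [180.0, 0.1, 175.0]
wrist_force: [0.5, -0.2, -0.7]
opening: 0.0499
grasp_force: 0.0
```

Run:
```python
from h import *
o=bot.get_obs();print(o["ee_pos"],o["wrist_force"]);c=bot.camera("wrist");g=cv2.resize(c["color"][180:400,200:440],None,fx=2.5,fy=2.5);cv2.imwrite("pics/w2.png",g)
```

```text
[0.59388643 0.01862042 0.12928401] [ 0.53834057 -0.17864856 -0.69944869]
```

View pics/w2.png

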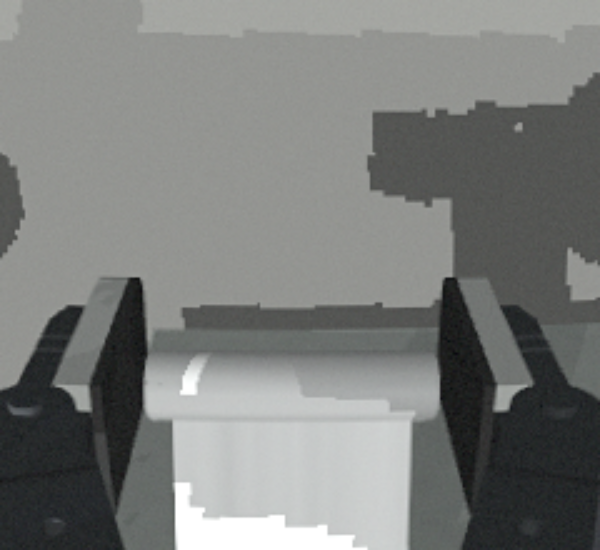

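The pads straddle the lip symmetrically (bar at rows 350–420, between columns 145 and 440). Now I'll close gently.

{"api": "arm_command", "payload": {
  "series": [
    [0,0,0,0],
    [0,0,0,0],
    [0,0,0,0],
    [0,0,0,0],
    [0,0,0,0]
  ],
  "hand": 0.03,
  "grip_force": 24
}}

```text
time: 6.6
ee_pos: [0.5937, 0.0186, 0.1287]
tcp_rot: [-180.0, 0.0, 175.0]
wrist_force: [-0.7, -0.4, 5.4]
opening: 0.0434
grasp_force: 24.1
```

Run:
```python
from h import *
o=bot.get_obs();print({k:np.round(o[k],4) for k in("ee_pos","tcp_rot","wrist_force","torque","opening","grasp_force")})
print("arc offsets (out from rest, up) mm")
for v in np.arange(0,1.35,.05): print(round(v,2),round(65*(np.cos(v-.3)-np.cos(.3)),1),round(65*(np.sin(v-.3)+np.sin(.3)),1))
```

```text
{'ee_pos': array([0.5937, 0.0186, 0.1287]), 'tcp_rot': array([-1.799989e+02,  4.690000e-02,  1.749650e+02]), 'wrist_force': array([-0.7202, -0.3652,  5.3739]), 'torque': array([-0.1725,  0.1102, -0.0012]), 'opening': np.float64(0.0434), 'grasp_force': np.float64(24.1233)}
arc offsets (out from rest, up) mm
0.0 0.0 0.0
0.05 0.9 3.1
0.1 1.6 6.3
0.15 2.2 9.5
0.2 2.6 12.7
0.25 2.8 16.0
0.3 2.9 19.2
0.35 2.8 22.5
0.4 2.6 25.7
0.45 2.2 28.9
0.5 1.6 32.1
0.55 0.9 35.3
0.6 0.0 38.4
0.65 -1.0 41.5
0.7 -2.2 44.5
0.75 -3.6 47.5
0.8 -5.1 50.4
0.85 -6.7 53.2
0.9 -8.5 55.9
0.95 -10.4 58.5
1.0 -12.4 61.1
1.05 -14.5 63.5
1.1 -16.8 65.8
1.15 -19.2 68.0
1.2 -21.7 70.1
1.25 -24.3 72.1
1.3 -27.0 73.9
```

{"api": "arm_command", "payload": {
  "series": [
    [0.0009,0,-0.0031,0],
    [0.0016,0,-0.0063,0],
    [0.0022,0,-0.0095,0],
    [0.0026,0,-0.0127,0],
    [0.0026,0,-0.0127,0]
  ]
}}

```text
time: 7.1
ee_pos: [0.5905, 0.019, 0.141]
tcp_rot: [180.0, -0.0, 175.0]
wrist_force: [-0.9, 1.9, -4.8]
opening: 0.0433
grasp_force: 25.1
```

{"api": "arm_command", "payload": {
  "series": [
    [0.0001,0,-0.002,0],
    [0.0002,0,-0.0035,0],
    [0.0003,0,-0.005,0],
    [0.0003,0,-0.0065,0],
    [0.0003,0,-0.0065,0]
  ]
}}

```text
time: 7.6
ee_pos: [0.5906, 0.0188, 0.1477]
tcp_rot: [-180.0, 0.0, 175.0]
wrist_force: [-0.4, 1.1, -5.5]
opening: 0.0432
grasp_force: 25.1
```

{"api": "arm_command", "payload": {
  "series": [
    [0,0,-0.001,0],
    [0,0,-0.002,0],
    [0,0,-0.003,0],
    [-0.0001,0,-0.0039,0],
    [-0.0001,0,-0.0039,0]
  ],
  "grip_force": 20
}}

```text
time: 8.1
ee_pos: [0.5907, 0.0188, 0.1515]
tcp_rot: [-180.0, 0.0, 175.0]
wrist_force: [0.4, 1.1, -5.7]
opening: 0.0432
grasp_force: 25.0
```

{"api": "arm_command", "payload": {
  "series": [
    [0,0,-0.0004,0],
    [0,0,-0.0008,0],
    [-0.0001,0,-0.0012,0],
    [-0.0001,0,-0.0016,0],
    [-0.0001,0,-0.002,0]
  ]
}}

```text
time: 8.6
ee_pos: [0.5908, 0.0188, 0.1534]
tcp_rot: [-180.0, 0.0, 175.0]
wrist_force: [0.3, 0.6, -5.7]
opening: 0.0432
grasp_force: 25.0
```

{"api": "arm_command", "payload": {
  "series": [
    [0,0,-0.0005,0],
    [-0.0001,0,-0.001,0],
    [-0.0001,0,-0.0015,0],
    [-0.0002,0,-0.0019,0],
    [-0.0002,0,-0.0019,0]
  ]
}}

```text
time: 9.1
ee_pos: [0.5909, 0.0188, 0.1553]
tcp_rot: [-180.0, -0.0, 175.0]
wrist_force: [-0.4, 0.2, -5.6]
opening: 0.0434
grasp_force: 24.9
```

{"api": "arm_command", "payload": {
  "series": [
    [0,0,-0.0005,0],
    [-0.0001,0,-0.001,0],
    [-0.0002,0,-0.0015,0],
    [-0.0003,0,-0.002,0],
    [-0.0003,0,-0.002,0]
  ]
}}

```text
time: 9.6
ee_pos: [0.5912, 0.0188, 0.1573]
tcp_rot: [-180.0, -0.0, 175.0]
wrist_force: [-1.2, -0.2, -5.4]
opening: 0.0435
grasp_force: 24.9
```

{"api": "arm_command", "payload": {
  "series": [
    [-0.0001,0,-0.0005,0],
    [-0.0002,0,-0.001,0],
    [-0.0003,0,-0.0015,0],
    [-0.0004,0,-0.002,0],
    [-0.0004,0,-0.002,0]
  ]
}}

```text
time: 10.1
ee_pos: [0.5917, 0.0187, 0.1594]
tcp_rot: [-180.0, 0.0, 175.0]
wrist_force: [-1.5, -0.2, -6.3]
opening: 0.0432
grasp_force: 24.8
```

{"api": "arm_command", "payload": {
  "series": [
    [0,0,-0.0005,0],
    [-0.0001,0,-0.001,0],
    [-0.0002,0,-0.0015,0],
    [-0.0002,0,-0.0019,0],
    [-0.0002,0,-0.0019,0]
  ]
}}

```text
time: 10.6
ee_pos: [0.592, 0.0187, 0.1613]
tcp_rot: [-180.0, 0.0, 175.0]
wrist_force: [-0.7, -0.6, -5.9]
opening: 0.0434
grasp_force: 24.7
```

{"api": "arm_command", "payload": {
  "series": [
    [-0.0001,0,-0.0005,0],
    [-0.0002,0,-0.001,0],
    [-0.0003,0,-0.0015,0],
    [-0.0004,0,-0.002,0],
    [-0.0004,0,-0.002,0]
  ]
}}

```text
time: 11.1
ee_pos: [0.5923, 0.0187, 0.1633]
tcp_rot: [180.0, 0.0, 175.0]
wrist_force: [0.0, -0.3, -6.1]
opening: 0.0431
grasp_force: 24.7
```

{"api": "arm_command", "payload": {
  "series": [
    [-0.0001,0,-0.0005,0],
    [-0.0002,0,-0.001,0],
    [-0.0004,0,-0.0015,0],
    [-0.0005,0,-0.002,0],
    [-0.0005,0,-0.002,0]
  ]
}}

```text
time: 11.6
ee_pos: [0.5927, 0.0187, 0.1653]
tcp_rot: [-180.0, -0.0, 175.0]
wrist_force: [-0.6, -1.0, -5.4]
opening: 0.0436
grasp_force: 24.6
```

{"api": "arm_command", "payload": {
  "series": [
    [-0.0001,0,-0.0005,0],
    [-0.0003,0,-0.001,0],
    [-0.0004,0,-0.0015,0],
    [-0.0006,0,-0.002,0],
    [-0.0006,0,-0.002,0]
  ]
}}

```text
time: 12.1
ee_pos: [0.5933, 0.0186, 0.1673]
tcp_rot: [-180.0, -0.0, 175.0]
wrist_force: [-1.3, -1.1, -5.5]
opening: 0.0432
grasp_force: 24.6
```

{"api": "arm_command", "payload": {
  "series": [
    [-0.0001,0,-0.0005,0],
    [-0.0003,0,-0.001,0],
    [-0.0004,0,-0.0015,0],
    [-0.0005,0,-0.0019,0],
    [-0.0005,0,-0.0019,0]
  ]
}}

```text
time: 12.6
ee_pos: [0.5939, 0.0185, 0.1692]
tcp_rot: [-180.0, 0.0, 175.0]
wrist_force: [-0.8, -0.4, -5.7]
opening: 0.0431
grasp_force: 24.5
```

{"api": "arm_command", "payload": {
  "series": [
    [-0.0002,0,-0.0005,0],
    [-0.0003,0,-0.001,0],
    [-0.0005,0,-0.0015,0],
    [-0.0007,0,-0.0019,0],
    [-0.0007,0,-0.0019,0]
  ]
}}

```text
time: 13.1
ee_pos: [0.5946, 0.0185, 0.1711]
tcp_rot: [180.0, 0.0, 175.0]
wrist_force: [-0.5, -0.2, -5.8]
opening: 0.0438
grasp_force: 24.4
```

{"api": "arm_command", "payload": {
  "series": [
    [-0.0002,0,-0.0005,0],
    [-0.0004,0,-0.001,0],
    [-0.0006,0,-0.0015,0],
    [-0.0008,0,-0.0019,0],
    [-0.0008,0,-0.0019,0]
  ]
}}

```text
time: 13.6
ee_pos: [0.5953, 0.0184, 0.1729]
tcp_rot: [-180.0, -0.0, 175.0]
wrist_force: [-3.5, -1.5, -5.7]
opening: 0.0433
grasp_force: 24.4
```

{"api": "arm_command", "payload": {
  "series": [
    [0.0003,0,0,0],
    [0.0004,0,-0.0005,0],
    [0.0003,0,-0.001,0],
    [0.0001,0,-0.0015,0],
    [0,0,-0.0017,0]
  ]
}}

```text
time: 14.1
ee_pos: [0.5955, 0.0185, 0.1746]
tcp_rot: [180.0, 0.0, 175.0]
wrist_force: [0.6, -0.8, -6.9]
opening: 0.0426
grasp_force: 24.2
```

{"api": "arm_command", "payload": {
  "series": [
    [-0.0002,0,-0.0005,0],
    [-0.0004,0,-0.001,0],
    [-0.0006,0,-0.0014,0],
    [-0.0008,0,-0.0018,0],
    [-0.0008,0,-0.0018,0]
  ]
}}

```text
time: 14.6
ee_pos: [0.5961, 0.0185, 0.1764]
tcp_rot: [180.0, -0.0, 175.0]
wrist_force: [1.2, -0.1, -6.3]
opening: 0.0433
grasp_force: 24.2
```

{"api": "arm_command", "payload": {
  "series": [
    [-0.0003,0,-0.0005,0],
    [-0.0006,0,-0.001,0],
    [-0.0009,0,-0.0014,0],
    [-0.0012,0,-0.0018,0],
    [-0.0012,0,-0.0018,0]
  ]
}}

```text
time: 15.1
ee_pos: [0.5973, 0.0182, 0.1783]
tcp_rot: [-180.0, -0.0, 175.0]
wrist_force: [-0.3, 0.4, -6.6]
opening: 0.0433
grasp_force: 24.2
```

{"api": "arm_command", "payload": {
  "series": [
    [-0.0003,0,-0.0005,0],
    [-0.0005,0,-0.0009,0],
    [-0.0008,0,-0.0013,0],
    [-0.001,0,-0.0017,0],
    [-0.001,0,-0.0017,0]
  ]
}}

```text
time: 15.6
ee_pos: [0.5983, 0.0181, 0.18]
tcp_rot: [-180.0, -0.0, 175.0]
wrist_force: [-1.9, -0.2, -5.1]
opening: 0.0432
grasp_force: 24.1
```

{"api": "arm_command", "payload": {
  "series": [
    [-0.0002,0,-0.0005,0],
    [-0.0004,0,-0.0009,0],
    [-0.0006,0,-0.0013,0],
    [-0.0009,0,-0.0017,0],
    [-0.0009,0,-0.0017,0]
  ]
}}

```text
time: 16.1
ee_pos: [0.5992, 0.0181, 0.1817]
tcp_rot: [-180.0, -0.0, 175.0]
wrist_force: [-2.1, -0.8, -5.5]
opening: 0.0435
grasp_force: 24.1
```

{"api": "arm_command", "payload": {
  "series": [
    [-0.0002,0,-0.0005,0],
    [-0.0004,0,-0.0009,0],
    [-0.0006,0,-0.0013,0],
    [-0.0009,0,-0.0017,0],
    [-0.0009,0,-0.0017,0]
  ]
}}

```text
time: 16.6
ee_pos: [0.6001, 0.018, 0.1833]
tcp_rot: [-180.0, 0.0, 175.0]
wrist_force: [-2.5, -0.5, -5.6]
opening: 0.0431
grasp_force: 24.0
```

{"api": "arm_command", "payload": {
  "series": [
    [-0.0003,0,-0.0005,0],
    [-0.0005,0,-0.0009,0],
    [-0.0008,0,-0.0013,0],
    [-0.001,0,-0.0016,0],
    [-0.001,0,-0.0016,0]
  ]
}}

```text
time: 17.1
ee_pos: [0.6011, 0.0179, 0.185]
tcp_rot: [180.0, 0.0, 175.0]
wrist_force: [-1.9, -0.3, -4.9]
opening: 0.0431
grasp_force: 24.0
```

{"api": "arm_command", "payload": {
  "series": [
    [-0.0003,0,-0.0005,0],
    [-0.0006,0,-0.0009,0],
    [-0.0009,0,-0.0013,0],
    [-0.0012,0,-0.0016,0],
    [-0.0012,0,-0.0016,0]
  ]
}}

```text
time: 17.6
ee_pos: [0.6022, 0.0178, 0.1866]
tcp_rot: [-180.0, -0.0, 175.0]
wrist_force: [-4.9, -1.7, -4.4]
opening: 0.043
grasp_force: 24.0
```

{"api": "arm_command", "payload": {
  "series": [
    [-0.0002,0,-0.0005,0],
    [-0.0005,0,-0.0009,0],
    [-0.0008,0,-0.0013,0],
    [-0.001,0,-0.0016,0],
    [-0.001,0,-0.0016,0]
  ]
}}

```text
time: 18.1
ee_pos: [0.6033, 0.0177, 0.1881]
tcp_rot: [180.0, -0.0, 175.0]
wrist_force: [-4.6, -0.7, -4.9]
opening: 0.043
grasp_force: 23.9
```

{"api": "arm_command", "payload": {
  "series": [
    [-0.0003,0,-0.0004,0],
    [-0.0006,0,-0.0008,0],
    [-0.0009,0,-0.0012,0],
    [-0.0011,0,-0.0016,0],
    [-0.0011,0,-0.0016,0]
  ]
}}

```text
time: 18.6
ee_pos: [0.6045, 0.0176, 0.1898]
tcp_rot: [180.0, 0.0, 175.0]
wrist_force: [-3.8, -0.5, -4.4]
opening: 0.043
grasp_force: 23.9
```

{"api": "arm_command", "payload": {
  "series": [
    [-0.0003,0,-0.0004,0],
    [-0.0006,0,-0.0008,0],
    [-0.0009,0,-0.0012,0],
    [-0.0012,0,-0.0015,0],
    [-0.0012,0,-0.0015,0]
  ]
}}

```text
time: 19.1
ee_pos: [0.6057, 0.0175, 0.1912]
tcp_rot: [180.0, 0.0, 175.0]
wrist_force: [-2.3, -1.0, -5.1]
opening: 0.0427
grasp_force: 23.8
```

{"api": "arm_command", "payload": {
  "series": [
    [-0.0003,0,-0.0004,0],
    [-0.0007,0,-0.0008,0],
    [-0.001,0,-0.0012,0],
    [-0.0014,0,-0.0015,0],
    [-0.0014,0,-0.0015,0]
  ]
}}

```text
time: 19.6
ee_pos: [0.6069, 0.0174, 0.1928]
tcp_rot: [180.0, -0.0, 175.0]
wrist_force: [-4.2, -0.7, -4.6]
opening: 0.0431
grasp_force: 23.8
```

Run:
```python
from h import *
c=bot.camera("wrist");g=cv2.resize(c["color"][180:400,200:440],None,fx=2.5,fy=2.5);cv2.imwrite("pics/w3.png",g)
```

```text
(no output)
```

View pics/w3.png

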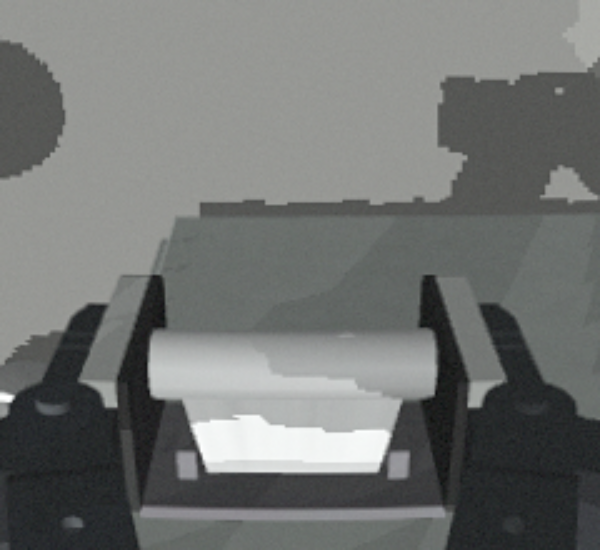

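The lip is still pinched between the pads (rows 333–398) and the paddle is well raised. I'll carry on.

{"api": "arm_command", "payload": {
  "series": [
    [-0.0003,0,-0.0004,0],
    [-0.0006,0,-0.0008,0],
    [-0.0009,0,-0.0011,0],
    [-0.0013,0,-0.0014,0],
    [-0.0013,0,-0.0014,0]
  ]
}}

```text
time: 20.15
ee_pos: [0.6077, 0.0173, 0.1937]
tcp_rot: [-180.0, -0.1, 175.0]
wrist_force: [-7.5, -0.6, -5.6]
opening: 0.0432
grasp_force: 23.6
```

{"api": "arm_command", "payload": {
  "series": [
    [-0.0001,0,-0.0002,0],
    [-0.0003,0,-0.0004,0],
    [-0.0004,0,-0.0005,0],
    [-0.0004,0,-0.0005,0],
    [-0.0004,0,-0.0005,0]
  ]
}}

```text
time: 20.65
ee_pos: [0.6078, 0.0173, 0.1939]
tcp_rot: [-180.0, -0.1, 175.0]
wrist_force: [-7.9, 0.2, -7.8]
opening: 0.0431
grasp_force: 23.6
```

That is the stop: at about 1.09 rad the motion ceased and the tangential force rose from 6 to 11 N. I'll ease the preload slightly and start the door gently.

{"api": "arm_command", "payload": {
  "series": [
    [0.0003,0,0.0003,0],
    [0.0011,0.0003,0.0003,0.005],
    [0.0019,0.0005,0.0003,0.01],
    [0.0027,0.0008,0.0003,0.015],
    [0.0036,0.0011,0.0003,0.02]
  ]
}}

```text
time: 21.15
ee_pos: [0.6055, 0.0186, 0.1944]
tcp_rot: [-180.0, 0.0, 173.8]
wrist_force: [0.1, -3.4, -9.0]
opening: 0.0433
grasp_force: 23.5
```

{"api": "arm_command", "payload": {
  "series": [
    [0.0006,0.0001,0,0.004],
    [0.0011,0.0002,0,0.007],
    [0.0016,0.0003,0,0.01],
    [0.0016,0.0003,0,0.01],
    [0.0016,0.0003,0,0.01]
  ]
}}

```text
time: 21.65
ee_pos: [0.6037, 0.0193, 0.1943]
tcp_rot: [180.0, 0.0, 173.3]
wrist_force: [0.8, -0.1, -8.6]
opening: 0.0436
grasp_force: 23.5
```

{"api": "arm_command", "payload": {
  "series": [
    [0.0025,0.0008,0,0.015],
    [0.0049,0.0017,0,0.03],
    [0.0074,0.0026,0,0.045],
    [0.0098,0.0034,0,0.06],
    [0.0114,0.0041,0,0.07]
  ]
}}

```text
time: 22.15
ee_pos: [0.5926, 0.0248, 0.1943]
tcp_rot: [180.0, 0.0, 169.2]
wrist_force: [1.1, 0.0, -8.8]
opening: 0.0429
grasp_force: 23.4
```

{"api": "arm_command", "payload": {
  "series": [
    [0.0082,0.0028,0,0.05],
    [0.0162,0.0061,0,0.1],
    [0.0241,0.0098,0,0.15],
    [0.0317,0.0138,0,0.2],
    [0.0392,0.0182,0,0.25]
  ]
}}

```text
time: 22.65
ee_pos: [0.5575, 0.0502, 0.1944]
tcp_rot: [180.0, 0.0, 154.8]
wrist_force: [3.5, 2.1, -9.8]
opening: 0.0433
grasp_force: 23.4
```

{"api": "arm_command", "payload": {
  "series": [
    [0.0082,0.0033,0,0.05],
    [0.0162,0.0068,0,0.1],
    [0.0241,0.0106,0,0.15],
    [0.0317,0.0148,0,0.2],
    [0.0392,0.0192,0,0.25]
  ]
}}

```text
time: 23.15
ee_pos: [0.5297, 0.0837, 0.1944]
tcp_rot: [-180.0, 0.0, 140.4]
wrist_force: [0.2, -2.0, -9.8]
opening: 0.0435
grasp_force: 23.4
```

{"api": "arm_command", "payload": {
  "series": [
    [0.0082,0.0028,0,0.05],
    [0.0162,0.0061,0,0.1],
    [0.0241,0.0098,0,0.15],
    [0.0317,0.0138,0,0.2],
    [0.0392,0.0182,0,0.25]
  ]
}}

```text
time: 23.65
ee_pos: [0.5112, 0.1228, 0.1944]
tcp_rot: [-180.0, 0.0, 126.1]
wrist_force: [0.6, -1.4, -9.6]
opening: 0.0428
grasp_force: 23.4
```

{"api": "arm_command", "payload": {
  "series": [
    [0.0082,0.0028,0,0.05],
    [0.0162,0.0061,0,0.1],
    [0.0241,0.0098,0,0.15],
    [0.0317,0.0138,0,0.2],
    [0.0392,0.0182,0,0.25]
  ]
}}

```text
time: 24.15
ee_pos: [0.5029, 0.1653, 0.1944]
tcp_rot: [180.0, 0.0, 111.8]
wrist_force: [1.6, -1.1, -9.6]
opening: 0.0434
grasp_force: 23.4
```

{"api": "arm_command", "payload": {
  "series": [
    [0.0082,0.0028,0,0.05],
    [0.0162,0.0061,0,0.1],
    [0.0241,0.0098,0,0.15],
    [0.0317,0.0138,0,0.2],
    [0.0392,0.0182,0,0.25]
  ]
}}

```text
time: 24.65
ee_pos: [0.5053, 0.2084, 0.1944]
tcp_rot: [180.0, 0.0, 97.5]
wrist_force: [2.4, -0.9, -9.9]
opening: 0.0431
grasp_force: 23.4
```

{"api": "arm_command", "payload": {
  "series": [
    [0.0041,0.0014,0,0.025],
    [0.0082,0.0028,0,0.05],
    [0.0122,0.0044,0,0.075],
    [0.0162,0.0061,0,0.1],
    [0.0162,0.0061,0,0.1]
  ]
}}

```text
time: 25.15
ee_pos: [0.5093, 0.2254, 0.1944]
tcp_rot: [180.0, -0.0, 91.9]
wrist_force: [1.6, 0.2, -9.2]
opening: 0.0427
grasp_force: 23.5
```

{"api": "arm_command", "payload": {
  "series": [
    [0.004,0,0.0047,0],
    [0.0076,0,0.0099,0],
    [0.0107,0,0.0154,0],
    [0.0134,0,0.0213,0],
    [0.0155,0,0.0274,0]
  ]
}}

```text
time: 25.65
ee_pos: [0.509, 0.2409, 0.1668]
tcp_rot: [179.9, -0.0, 91.9]
wrist_force: [2.7, -2.4, -1.8]
opening: 0.0437
grasp_force: 23.6
```

{"api": "arm_command", "payload": {
  "series": [
    [0.0016,0,0.0063,0],
    [0.0026,0,0.0127,0],
    [0.0029,0,0.0192,0],
    [0.0026,0,0.0257,0],
    [0.0016,0,0.0321,0]
  ]
}}

```text
time: 26.15
ee_pos: [0.5091, 0.2421, 0.1346]
tcp_rot: [179.9, 0.0, 91.9]
wrist_force: [5.0, -2.6, 1.4]
opening: 0.0433
grasp_force: 23.6
```

{"api": "arm_command", "payload": {
  "series": [
    [-0.0005,0,0.0015,0],
    [-0.0009,0,0.003,0],
    [-0.0012,0,0.0045,0],
    [-0.0014,0,0.0055,0],
    [-0.0014,0,0.0055,0]
  ]
}}

```text
time: 26.65
ee_pos: [0.5094, 0.2419, 0.1329]
tcp_rot: [179.7, -0.2, 91.9]
wrist_force: [-2.3, 0.5, 20.9]
opening: 0.0433
grasp_force: 25.1
```

Rest was reached 4 mm early, because the lip had slipped a little in the pads. I'll ease up and then open.

{"api": "arm_command", "payload": {
  "series": [
    [0,0,-0.001,0],
    [0,0,-0.002,0],
    [0,0,-0.003,0],
    [0,0,-0.0035,0],
    [0,0,-0.0035,0]
  ]
}}

```text
time: 27.15
ee_pos: [0.509, 0.2412, 0.1334]
tcp_rot: [179.9, -0.1, 91.9]
wrist_force: [2.1, 1.2, 6.9]
opening: 0.0432
grasp_force: 24.2
```

{"api": "arm_command", "payload": {
  "series": [
    [0,0,0,0],
    [0,0,0,0],
    [0,0,0,0],
    [0,0,0,0],
    [0,0,0,0]
  ],
  "hand": 0.07
}}

```text
time: 27.65
ee_pos: [0.5086, 0.2407, 0.1325]
tcp_rot: [-180.0, 0.0, 91.9]
wrist_force: [0.6, -0.5, -0.1]
opening: 0.0702
grasp_force: 0.0
```

Run:
```python
from h import *
o=bot.get_obs();print(o["ee_pos"],o["wrist_force"],o["opening"]);c=bot.camera("wrist");cv2.imwrite("pics/w4.png",c["color"])
```

```text
[0.5085501  0.24072888 0.13253953] [ 0.60825481 -0.47614691 -0.14180131] 0.07019627303551769
```

View pics/w4.png

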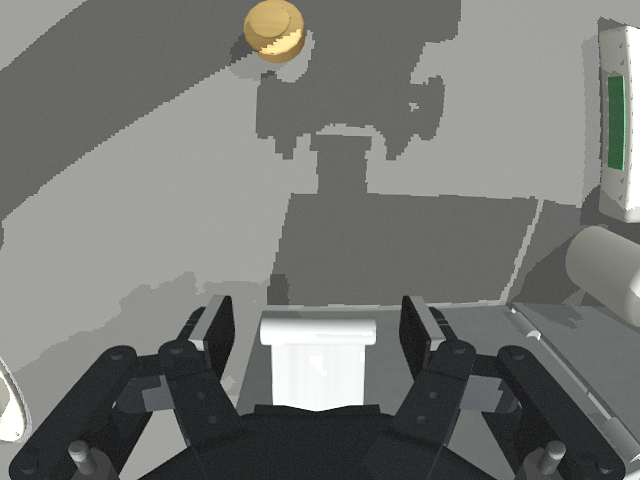

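The lip (columns 260–376) is free of the pads and the paddle is at rest. Straight up now, then away.

{"api": "arm_command", "payload": {
  "series": [
    [0,0,-0.02,0],
    [0,0,-0.05,0],
    [0,0,-0.08,0],
    [0,0,-0.11,0],
    [0,0,-0.13,0]
  ]
}}

```text
time: 28.2
ee_pos: [0.5088, 0.2409, 0.2651]
tcp_rot: [179.9, -0.0, 91.9]
wrist_force: [1.6, -0.5, 0.1]
opening: 0.0696
grasp_force: 0.0
```

{"api": "arm_command", "payload": {
  "series": [
    [0,-0.03,0,0],
    [0,-0.06,0,0],
    [0,-0.1,0,0],
    [0,-0.13,0,0],
    [0,-0.13,0,0]
  ]
}}

```text
time: 28.7
ee_pos: [0.3762, 0.2364, 0.2639]
tcp_rot: [179.9, -0.1, 92.0]
wrist_force: [0.0, 0.1, 0.4]
opening: 0.0698
grasp_force: 0.0
```

Run:
```python
from h import *
o=bot.get_obs();print(o["time"],o["ee_pos"],o["wrist_force"]);c=bot.camera("scene");cv2.imwrite("pics/s5.png",c["color"])
```

```text
28.7 [0.37623236 0.23635334 0.26390126] [0.01080847 0.13586452 0.41063654]
```

View pics/s5.png

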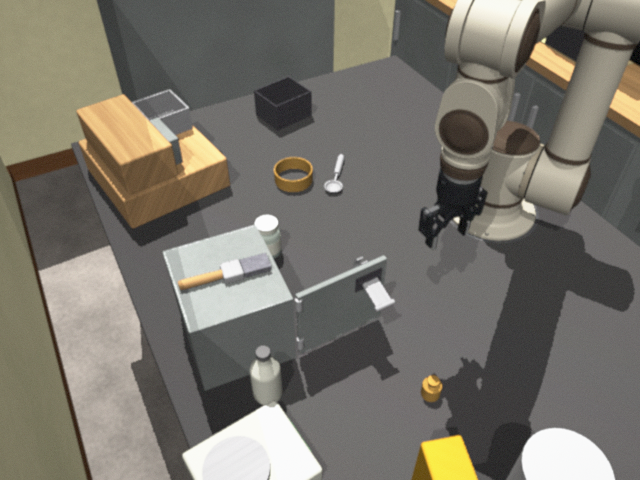

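The door stands open at roughly 80°, hinge at (298,320) and free edge at (385,270). The paddle hangs at rest, the bystanders are unmoved and the arm is clear.

```bash
python3 -c "
from workcell import bot
print(bot.job_done())"
```

```text
the job is handed in; nothing more can be done
None
```

I handed the job in with the cabinet door standing open at roughly 80°, the paddle back at rest, and everything else where it was; on the way down the paddle met its rest stop sooner than I expected and the wrist force briefly read 21 N before I eased off.

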